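# Set the speed and bring the handpiece up level over the bench plate

## Robot

A 7-joint arm with a two-finger parallel gripper is mounted at the origin on the work surface. World frame = base frame: x ahead of the robot, y to its left, z up, the work surface at z = 0. Lengths are in m, angles in rad, forces in N, time in s.
With the tool pointing down it reaches from about 0.35 to 0.9 m from the base axis. Payload 8.1 kg.
Tool frame: the origin (TCP) lies midway between the tips of the shut fingers; the grasp point (between the pads) lies 19 mm behind it; z points along the fingers, y is the line along which they close (so a half turn about z gives the same grasp; the last joint's range is limited). The gripper opens to 92 mm and grips with 3 to 60 N. Pads are 19 mm wide; open, the fingers measure 130 mm over their backs; the gripper's body (75 mm by 190 mm) begins 47 mm behind the grasp point.
Start: joints at [-1.342, 0.434, 0.025, 1.573, -0.012, 1.134, -0.075], TCP at [0.204, 0.591, 0.227] pointing down, gripper open.
Joint ranges: [-2.62, 2.62], [-0.44, 2.09], [-1.27, 1.32], [0.08, 2.57], [-1.32, 4.46], [0.12, 2], [-2.74, 2.74]. Speed limits (rad/s): [2.22, 2.22, 3.01, 3.01, 3.14, 3.14, 3.14].

## Interface

Orientations are given as a rotation vector (axis times angle).
In Python, from cell import arm gives the robot as it stands.
- The arm moves only by the tool move_arm, never from a script. Its argument "motion" is a list of rows, each an object of numbers: "tx", "ty", "tz": the shift along the tool's x, y, z normalised to -1 to 1, where 1 is 1000 mm; "twist": the turn about the tool's z normalised to -1 to 1, where 1 is pi/2 rad. In form: [{"tx": .., "ty": .., "tz": .., "twist": ..}, ...]. A call has 1 to 12 rows; each row shifts and turns the commanded pose from where the row before left it, along the tool's axes as they then stand; what a row does not reach is not made up. A row lasts 1/10 s, in which the tool goes at most 50 mm and 8.59 degrees, less where a joint would pass 70% of its speed; a pose out of reach is approached as far as the arm can. A call with a number of a shift or a turn outside -1 to 1 is refused whole. A call with a gripper value outside its range is refused whole. "gripper" is the gripper's target within -1 to 1 (shut at 1, half-way at 0, fully open at -1), set as the call begins (left out, the last holds). The fingers move at their own pace and stop on an object; "squeeze" is the grip in N (left out, the last holds). Time passes only in rows, so rows that do not move let the fingers close. It gives the time, the measured TCP pose, the force, the opening and the grip force at its end, in the units of the state.
- arm.observe(): the state, without advancing time (a new reading comes with each control period).
- arm.get_image(name): name is "side" or "top"; returns the picture (480x640x3 uint8, red, green, blue); there is no depth.
- arm.calibration(name): a dict with "K" (3x3 intrinsics, pixels), "T" (4x4, takes a point from camera to world coordinates). Camera axes: x right, y down, z forward; pixel columns grow to the right and rows downward; lengths in m; the calibration is good to about 2 mm. A picture is of the moment at which its call begins. calibration takes no time and is no camera call.
- arm.sign_off(): hands the job in; it is judged then, once.
Trained networks look in the newest picture that a camera, given by its name, has taken for a name from the list of things; names that differ only in an ending like _2 or _b are one class to them, and where a whole thing is asked for, a point or a joint stands for the part that bears it (a point fixed in the world has none). Each returns a list of dicts, best first, with "conf" (0 to 1); they miss things now and then, are a little off and sometimes report something else, mostly with a low value. They report only what shows in the picture. A call takes as long as a camera call. They do not tell look-alikes from the thing itself.
- arm.look_for(camera, query): "point" ([column, row] as shares, 0 to 1, of the picture: columns of its width, rows of its height, amid what is visible of it).
- arm.regions_of(camera, query): "region" (480x640 bool, what is visible of it) and "point" ([column, row] as shares, 0 to 1, of the picture: columns of its width, rows of its height, amid what is visible of it).
- arm.place_of(camera, query): "point" ([column, row] as shares, 0 to 1, of the picture: columns of its width, rows of its height: a listed point, or the origin of a listed thing).
The state is a dict: "clock": time; "joints": joint angles; "dq": joint speeds; "joint_efforts": joint torques, N m; "position": TCP position; "ee_rot": TCP orientation; "force": force on the tool from outside, world axes, zero at the start; "ft_torque": the same for the moment, N m; "width": opening from 0.0 (shut) to 1.0 (fully open); "gripper_force": force on a finger pad.
Only numpy, scipy, OpenCV 4.12 (cv2) and the standard library are available. Lean on these libraries where they do the work, as an engineer would, in place of code of your own. Each camera call takes 0.05 s, during which the arm holds its last target. There are 200 camera calls.

## Task

On the jeweller's bench, slide the speed controller's fader until its cap stands beside the red marker clip, leaving the handpiece in its stand meanwhile. Then draw the handpiece out of its stand, turn it level and keep it raised over the steel plate, its grip at least 12 cm above the bench, ready to grind: finish while still holding it there, steady in the gripper, resting on nothing else. Leave the fader at the mark and the other things on the bench where they are.

Things in the scene. Friction and masses are not known exactly. Their poses are not given: they have to be found in the camera images.
- handpiece: straight round cordless grinding tool, 185 mm long, about 0.16 kg. Origin: on its axis, mid black ribbed grip, the place to take it. +x points along the axis to the burr. Barrel 26 mm in diameter from x = -85 (flat tail) to +45 mm, then a taper to the thin burr, tip at +100. Balance point about 22 mm tailward of the origin. Starts in the stand, burr end up, axis rising 40 degrees above level
- tail (a point): centre of the handpiece's flat tail end, 85 mm behind its origin, at the bottom of the stand's socket at the start. The socket wraps the last 43 mm of the barrel with 1.5 to 3 mm of play and has no clip: the tool comes free once drawn 45 mm or more along its own axis (up and along the stand's +x)
- stand: fixed stand, grey base 110 x 80 x 15 mm with a black square socket (37 mm outside) sloping up at 40 degrees along its +x. Origin: centre of the underside, z up; its yaw is the heading in which the tool leans. The seated handpiece's origin is at (60, 0, 90) mm in this frame. A tongue 12 mm wide, 4 mm thick runs under the barrel to 15 mm short of the handpiece's origin
- controller: speed controller fixed to the bench: dark flat housing 190 x 85 mm, 22 mm high, silver top with a straight slot along its +x. Origin: centre of the underside, +z up. The slot runs along y = 0; fader travel is from x = -60 mm (joint 0) to x = +60 mm (joint 0.12)
- fader (a joint): position of the fader along its track in m, 0 (end at the controller's -x) to 0.12 (towards +x). Slides with about 1.5 N of friction plus 3 N per m/s and stays where it is left
- fader_top (a point): centre of the top of the fader's black cap (white line across it). The cap is 18 mm along the track, 24 mm across it and 40 mm high; its top is 62 mm above the bench
- marker: red clip, 6 mm along the track, 18 mm across, 4 mm high, fixed on the controller's top, 29 mm to the +y side of the slot's centre line; axes as the controller's. Origin: centre of its underside. It marks the wanted speed: the fader is right when its cap's centre is at the same place along the track as the clip's centre
- plate: steel bench plate, fixed, 260 mm (x) x 220 mm (y) x 5 mm. Origin: centre of its underside, +z up. The tallest thing on it is 35 mm above the bench
- glass_pot0: small open clear-glass pot, 36 mm across, 30 mm high, standing on the steel plate; origin under its centre; a bystander to be left alone
- glass_pot1: second such glass pot on the plate; a bystander to be left alone
- glass_pot2: third such glass pot on the plate; a bystander to be left alone
- ring_casting: brass ring blank, 22 mm across, 8 mm high, lying flat on the plate; origin under its centre; a bystander to be left alone
- wax_model: pale blue wax model, 28 mm across, 27 mm high, on the plate; origin under its centre; a bystander to be left alone
- bur_box: cream open box of burs, 100 x 140 x 45 mm, at the back of the bench; origin under its centre; a bystander to be left alone
- graver: wood-handled graver, 150 mm long, lying at the back of the bench; a bystander to be left alone
- mandrel_wheel: yellow abrasive wheel, 28 mm across, on a little wooden rest at the back of the bench; a bystander to be left alone
Things that resemble listed ones, but are neither listed nor needed, are in the scene too. What is meant by the handpiece is not blue, and is the smaller of those in its own colour.

How it is judged:
On the way, in this order (a step that is already met when the one before it is completed fails the run):
1. the fader stands beside the marker clip (within 7 mm) while the handpiece is still in its stand (x of fader_top in the frame of marker between -0.007 and 0.007 m and distance of handpiece from where it was at the start of the episode below 0.02 m), for 0.2 s.
2. the handpiece is held by the fingers, drawn clear of its stand (distance of handpiece from where it was at the start of the episode above 0.055 m and contact force between the fingers and handpiece above 1 N and contact force between handpiece and stand below 0.05 N), for 0.1 s.
3. the handpiece is held level (within 12 degrees) over the plate, 12 cm up (angle between handpiece's own x axis and vertical between 1.361 and 1.781 rad and x of handpiece in the frame of plate between -0.13 and 0.13 m and y of handpiece in the frame of plate between -0.11 and 0.11 m and contact force between the fingers and handpiece above 1 N and contact force between handpiece and stand below 0.05 N and contact force between handpiece and plate below 0.05 N and height (world z) of handpiece above 0.115 m), for 0.2 s.
At the end, for the whole second after the job is handed in: The fingers hold the handpiece steady, its axis level within 12 degrees, its origin over the steel plate's outline and at least 115 mm above the bench, touching neither stand nor plate; the fader is within 7 mm of the marker along the track; every bystander is within 30 mm of where it began (all of step 3 and x of fader_top in the frame of marker between -0.007 and 0.007 m and linear speed of handpiece below 0.03 m/s and angular speed of handpiece below 0.2 rad/s and distance of each of glass_pot0, glass_pot1, glass_pot2, ring_casting, wax_model, bur_box, graver, mandrel_wheel from where it was at the start of the episode below 0.03 m); the arm keeps its last pose, push and grip.
It fails at once if a bystander is disturbed (moved more than 30 mm) (distance of any of glass_pot0, glass_pot1, glass_pot2, ring_casting, wax_model, bur_box, graver, mandrel_wheel from where it was at the start of the episode above 0.03 m).
It fails at once if the handpiece is dropped (height (world z) of handpiece below 0.05 m).
It also fails if it takes over 51 s, if anything falls off the work surface, if the arm or the gripper's body presses on something with over 40 N, if the wrist force passes 120 N, or if a joint passes its speed limit or range.

## Working session

There is one attempt and no reset: what is moved stays moved. The work goes in short steps, Python scripts to look and compute and a tool call to move; the robot and the scene stay as the last step left them, time stands still between calls to the robot, and variables do not carry over. Pictures are saved under pics/ and viewed, at most 10 in all, crops included, and the job is handed in when it is done.

Besides the shell and the picture viewer there is one more tool, called after "Call:" in YAML: its name, and indented under it one key for each argument. move_arm: Moves the arm, as the interface text tells. Scaled input: -1 to 1 covers 1000 mm each way for a shift and pi/2 rad each way for a turn. Its arguments: {"type":"object","properties":{"motion":{"type":"array","items":{"type":"object","properties":{"tx":{"type":"number"},"ty":{"type":"number"},"tz":{"type":"number"},"twist":{"type":"number"}}}},"gripper":{"type":"number"},"squeeze":{"type":"number"}},"required":["motion"]}

```bash
mkdir -p pics; cat > h.py <<'E'
import numpy as np, cv2
from cell import arm
def ray(cam,uv):
    c=arm.calibration(cam);K=np.array(c["K"]);T=np.array(c["T"])
    d=T[:3,:3]@np.linalg.inv(K)@np.array([uv[0],uv[1],1.0]);return T[:3,3],d
def atz(cam,uv,z):
    o,d=ray(cam,uv);return o+d*(z-o[2])/d[2]
def proj(cam,p):
    c=arm.calibration(cam);K=np.array(c["K"]);T=np.linalg.inv(np.array(c["T"]))
    q=K@(T[:3,:3]@np.array(p)+T[:3,3]);return q[:2]/q[2]
def tri(u1,u2):
    o1,d1=ray("top",u1);o2,d2=ray("side",u2)
    s=np.linalg.lstsq(np.c_[d1,-d2],o2-o1,rcond=None)[0]
    a,b=o1+d1*s[0],o2+d2*s[1];return (a+b)/2,np.linalg.norm(a-b)
def save(cam,name):
    im=arm.get_image(cam);cv2.imwrite(f"pics/{name}.png",im[:,:,::-1]);return im
E
python3 - <<'E'
from h import *
np.set_printoptions(precision=3,suppress=True)
for c in("top","side"):
    save(c,c+"0")
    print(c,arm.calibration(c)["T"],arm.calibration(c)["K"])
    for q in("handpiece","tail","stand","controller","fader_top","marker","plate"):
        print(q,[(np.round(np.array(r["point"])*[640,480],1).tolist(),round(r["conf"],2)) for r in arm.place_of(c,q)])
s=arm.observe();print(s)
E
```

```text
top [[-0.003 -0.989  0.148  0.375]
 [-1.     0.002 -0.006 -0.068]
 [ 0.006 -0.148 -0.989  1.174]
 [ 0.     0.     0.     1.   ]] [[459.724   0.    325.456]
 [  0.    459.724 236.493]
 [  0.      0.      1.   ]]
handpiece [([489.3, 265.9], 0.97), ([401.6, 220.1], 0.91), ([400.0, 339.1], 0.87)]
tail [([404.8, 375.1], 0.87), ([504.7, 228.4], 0.84), ([394.0, 246.7], 0.78), ([392.7, 244.0], 0.74)]
stand [([393.0, 248.3], 0.74), ([316.1, 237.2], 0.51)]
controller [([176.4, 260.5], 0.61)]
fader_top [([167.2, 280.6], 0.66)]
marker []
plate [([292.5, 232.2], 0.78)]
side [[-0.858 -0.397  0.325  0.225]
 [-0.513  0.642 -0.571  0.439]
 [ 0.018 -0.656 -0.754  0.797]
 [ 0.     0.     0.     1.   ]] [[484.183   0.    318.487]
 [  0.    484.183 242.035]
 [  0.      0.      1.   ]]
handpiece [([422.7, 171.3], 0.87), ([337.3, 179.8], 0.76), ([455.9, 257.9], 0.75), ([241.8, 272.0], 0.48), ([262.3, 257.6], 0.3)]
tail [([388.3, 143.4], 0.88), ([495.1, 274.4], 0.63), ([242.3, 271.4], 0.2)]
stand [([351.4, 225.0], 0.85)]
controller [([208.7, 447.4], 0.77)]
fader_top [([228.8, 456.9], 0.53)]
marker [([173.5, 438.6], 0.53), ([230.8, 460.4], 0.42)]
plate [([275.0, 300.3], 0.63)]
{'clock': 0.8, 'joints': array([-1.342,  0.435,  0.025,  1.573, -0.012,  1.134, -0.075]), 'dq': array([-0.002, -0.   ,  0.   , -0.002, -0.002,  0.001, -0.001]), 'joint_efforts': array([ -0.001, -66.76 ,   0.983, -31.481,  -0.061,   0.033,   0.   ]), 'position': array([0.204, 0.591, 0.227]), 'ee_rot': array([ 0.519,  3.098, -0.   ]), 'force': array([ 0.461, -0.296, -0.39 ]), 'ft_torque': array([ 0.016,  0.018, -0.011]), 'gripper_force': 0.0, 'width': 0.9951570146792434}
```

View pics/top0.png

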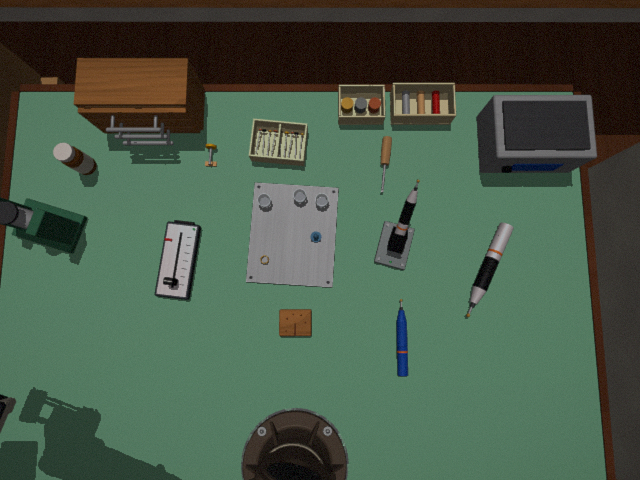

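View pics/side0.png

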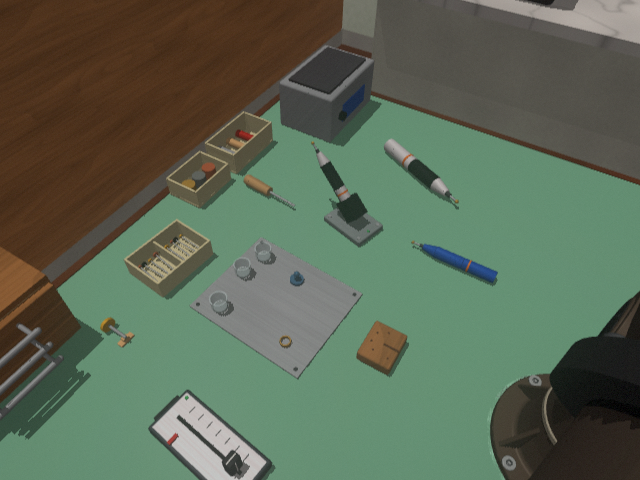

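The top view shows three handpiece look-alikes:
- Stand tool, white and black, at (401,220).
- Large white and black tool lying flat at (489,266).
- Blue tool at (400,339).

The stand tool fits: it isn't blue, it's the smaller of the two white and black ones, and it sits in the stand. The red clip is at (168,240) and the fader cap at about (170,282). I'll confirm with one enlarged crop and measure.

```bash
python3 - <<'E'
from h import *
np.set_printoptions(precision=4,suppress=True)
t=cv2.imread("pics/top0.png");s=cv2.imread("pics/side0.png")
R=lambda im,x,y,w,h:cv2.resize(im[y:y+h,x:x+w],(400,300),interpolation=cv2.INTER_CUBIC)
cv2.imwrite("pics/crop0.png",np.vstack([np.hstack([R(t,120,215,120,90),R(t,350,175,133,100)]),np.hstack([R(s,140,380,133,100),R(s,280,135,147,110)])]))
arm.get_image("top");arm.get_image("side")
reg={}
for c,im in(("top",t),("side",s)):
    hsv=cv2.cvtColor(im,cv2.COLOR_BGR2HSV)
    m=((hsv[...,0]<8)|(hsv[...,0]>172))&(hsv[...,1]>150)&(hsv[...,2]>90)
    x0,y0,x1,y1=(150,215,210,305) if c=="top" else (145,385,275,480)
    q=np.zeros_like(m);q[y0:y1,x0:x1]=m[y0:y1,x0:x1]
    v,u=np.nonzero(q);print(c,"marker",u.mean(),v.mean(),len(u),atz(c,(u.mean(),v.mean()),.026))
    for q in("handpiece","fader","controller","stand"):
        for r in arm.regions_of(c,q)[:4]:
            v,u=np.nonzero(r["region"]);p=np.c_[u,v].astype(np.float32)
            rect=cv2.minAreaRect(p)
            print(c,q,round(r["conf"],2),np.array(rect[0]),np.array(rect[1]),rect[2],np.int32(cv2.boxPoints(rect)).tolist())
E
```

```text
top marker 167.88888888888889 239.11111111111111 9 [0.5408 0.3218 0.026 ]
top handpiece 0.7 [487.3058 269.632 ] [ 15.7176 101.2373] 23.33403968811035 [[460, 312], [500, 220], [514, 226], [474, 319]]
top handpiece 0.6 [407.8 208.6] [11.3842 54.3912] 18.434946060180664 [[393, 232], [411, 181], [421, 184], [404, 236]]
top handpiece 0.56 [402. 338.] [76. 12.] 90.0 [[396, 300], [408, 300], [408, 376], [396, 376]]
top handpiece 0.4 [170.05 281.15] [14.0007  7.3539] 8.130102157592773 [[162, 283], [163, 276], [177, 278], [176, 285]]
top fader 0.49 [315.5 236.5] [9. 9.] 90.0 [[311, 232], [320, 232], [320, 241], [311, 241]]
top fader 0.4 [169.99 281.07] [14.1421  7.4953] 8.130102157592773 [[162, 283], [163, 276], [177, 278], [176, 285]]
top controller 0.7 [177.507  259.1218] [35.2165 77.9465] 8.820380210876465 [[154, 294], [166, 217], [200, 223], [188, 300]]
top stand 0.65 [394.1039 245.1192] [32.5388 43.1512] 15.255120277404785 [[372, 261], [384, 220], [415, 228], [404, 270]]
side marker 171.8709677419355 438.5806451612903 31 [0.5431 0.3225 0.026 ]
side handpiece 0.67 [331.3383 175.6057] [54.1133 12.2648] 56.82148742675781 [[311, 156], [321, 149], [351, 194], [341, 201]]
side handpiece 0.65 [453.9261 259.7827] [89.24   12.7314] 24.10223388671875 [[410, 247], [415, 235], [497, 272], [492, 283]]
side handpiece 0.62 [421.3034 172.1414] [93.0744 15.0916] 40.23636245727539 [[380, 147], [390, 136], [461, 196], [451, 207]]
side fader 0.62 [232.0164 463.6803] [16.5168 19.4616] 39.80556869506836 [[219, 465], [231, 450], [244, 461], [232, 476]]
side controller 0.44 [232.     463.5001] [19.0919 20.5061] 45.0 [[218, 464], [232, 449], [246, 463], [231, 477]]
side stand 0.6 [296.75 279.25] [11.3137 10.6066] 45.0 [[289, 279], [296, 271], [304, 279], [297, 287]]
side stand 0.57 [352.1342 222.2927] [46.8521 40.449 ] 51.34019088745117 [[321, 216], [353, 191], [382, 227], [350, 253]]
```

View pics/crop0.png

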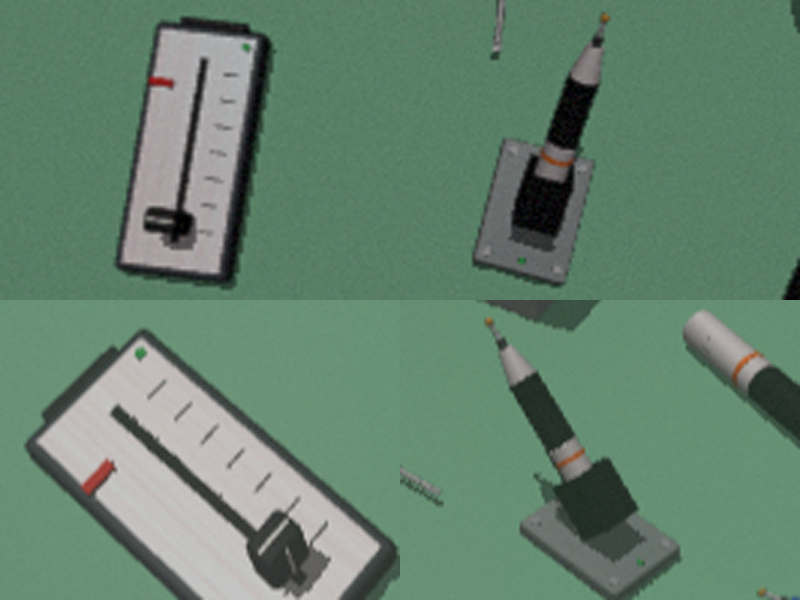

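The crop confirms it: the white and black handpiece seated in the grey stand, with its burr at the upper right. The fader cap is near the lower end of the slot and the red clip near the upper left end.

```bash
python3 - <<'E'
from h import *
np.set_printoptions(precision=4,suppress=True)
A=lambda x,y:(120+x/3.333,215+y/3.333)
B=lambda x,y:(350+(x-400)/3.0075,175+y/3.0)
C=lambda x,y:(140+x/3.0075,380+(y-300)/3.0)
D=lambda x,y:(280+(x-400)/2.721,135+(y-300)/2.727)
print("grip",tri(B(573,112),D(545,414)),"tip",tri(B(604,18),D(489,322)))
print("band",tri(B(556,160),D(569,460)))
print("stand corners",[atz("top",B(*p),.015) for p in((505,138),(594,160),(566,285),(474,264))],[atz("side",D(*p),.015) for p in((520,525),(680,550))])
print("slot top",atz("top",A(204,60),.022),atz("side",C(117,410),.022))
print("slot low",atz("top",A(181,207),.022),atz("side",C(248,537),.022))
print("body corners",[atz("top",A(*p),.022) for p in((157,24),(267,36),(231,280),(119,268))])
print("side",[atz("side",C(*p),.022) for p in((145,331),(28,445),(396,545))])
print("marker",atz("top",A(160,83),.024),atz("side",C(99,477),.024))
print("cap",atz("top",(167.2,280.6),.062),atz("side",(228.8,456.9),.062),atz("side",C(272,537),.062),atz("top",A(158,221),.062))
from scipy.spatial.transform import Rotation as Q
print(Q.from_rotvec(arm.observe()["ee_rot"]).as_matrix())
for q in("glass_pot0","wax_model"):
  arm.get_image("top");print(q,[atz("top",np.array(r["point"])*[640,480],.005) for r in arm.place_of("top",q)[:4]])
E
```

```text
grip (array([ 0.595 , -0.2706,  0.0956]), np.float64(0.001928913774595103)) tip (array([ 0.6572, -0.2859,  0.1509]), np.float64(0.002302585026516734))
band (array([ 0.5628, -0.2597,  0.0695]), np.float64(0.006569512158437993))
stand corners [array([ 0.588 , -0.2274,  0.015 ]), array([ 0.5687, -0.3027,  0.015 ]), array([ 0.4622, -0.2758,  0.015 ]), array([ 0.4801, -0.1989,  0.015 ])] [array([ 0.5882, -0.2219,  0.015 ]), array([ 0.4636, -0.2662,  0.015 ])]
slot top [0.5569 0.2902 0.022 ] [0.5587 0.29   0.022 ]
slot low [0.4455 0.3026 0.022 ] [0.4585 0.3052 0.022 ]
body corners [array([0.5847, 0.3272, 0.022 ]), array([0.5753, 0.2432, 0.022 ]), array([0.3912, 0.2631, 0.022 ]), array([0.4004, 0.3466, 0.022 ])]
side [array([0.5753, 0.2483, 0.022 ]), array([0.5859, 0.3282, 0.022 ]), array([0.3924, 0.2697, 0.022 ])]
marker [0.539  0.3221 0.024 ] [0.5421 0.3218 0.024 ]
cap [0.4347 0.3064 0.062 ] [0.4405 0.3051 0.062 ] [0.4367 0.3062 0.062 ] [0.433  0.3059 0.062 ]
[[-0.9454  0.3258  0.    ]
 [ 0.3258  0.9454  0.    ]
 [-0.      0.     -1.    ]]
glass_pot0 [array([0.6382, 0.0815, 0.005 ]), array([ 0.6585, -0.0046,  0.005 ]), array([ 0.6358, -0.0644,  0.005 ]), array([ 0.7358, -0.2328,  0.005 ])]
wax_model [array([ 0.5427, -0.0499,  0.005 ]), array([0.746 , 0.2275, 0.005 ])]
```

Call:
move_arm:
  motion:
    - {"twist":0.095}
    - {"twist":0.095}
    - {"twist":0.095}
    - {"twist":0.095}
    - {"twist":0.095}
    - {"twist":0.095}
    - {"twist":0.095}
    - {"twist":0.095}
    - {"twist":0.095}
    - {}
  gripper: 0
  squeeze: 15

```text
invalid input
```

Call:
move_arm:
  motion:
    - {"tx":-0.026,"ty":0.026}
    - {"tx":-0.026,"ty":0.026}
    - {"tx":-0.026,"ty":0.026}
    - {"tx":-0.026,"ty":0.026}
    - {"tx":-0.026,"ty":0.026}
    - {"tx":-0.026,"ty":0.026}
    - {"tx":-0.026,"ty":0.026}
    - {"tx":-0.026,"ty":0.026}
    - {"tx":-0.026,"ty":0.026}
    - {"tx":-0.026,"ty":0.026}
    - {}
    - {}

```text
invalid input
```

Call:
move_arm:
  motion:
    - {"tx":0,"ty":0,"tz":0,"twist":0.095}
    - {"tx":0,"ty":0,"tz":0,"twist":0.095}
    - {"tx":0,"ty":0,"tz":0,"twist":0.095}
    - {"tx":0,"ty":0,"tz":0,"twist":0.095}
    - {"tx":0,"ty":0,"tz":0,"twist":0.095}
    - {"tx":0,"ty":0,"tz":0,"twist":0.095}
    - {"tx":0,"ty":0,"tz":0,"twist":0.095}
    - {"tx":0,"ty":0,"tz":0,"twist":0.095}
    - {"tx":0,"ty":0,"tz":0,"twist":0.095}
    - {"tx":0,"ty":0,"tz":0,"twist":0}
  gripper: 0
  squeeze: 15

```text
clock: 2.5
position: [0.2034, 0.591, 0.2267]
ee_rot: [2.336, 2.1, 0.0]
force: [-0.5, -0.0, 0.4]
width: 0.501
gripper_force: 0.0
```

Call:
move_arm:
  motion:
    - {"tx":-0.0262,"ty":0.0261,"tz":0,"twist":0}
    - {"tx":-0.0262,"ty":0.0261,"tz":0,"twist":0}
    - {"tx":-0.0262,"ty":0.0261,"tz":0,"twist":0}
    - {"tx":-0.0262,"ty":0.0261,"tz":0,"twist":0}
    - {"tx":-0.0262,"ty":0.0261,"tz":0,"twist":0}
    - {"tx":-0.0262,"ty":0.0261,"tz":0,"twist":0}
    - {"tx":-0.0262,"ty":0.0261,"tz":0,"twist":0}
    - {"tx":-0.0262,"ty":0.0261,"tz":0,"twist":0}
    - {"tx":-0.0262,"ty":0.0261,"tz":0,"twist":0}
    - {"tx":-0.0262,"ty":0.0261,"tz":0,"twist":0}
    - {"tx":0,"ty":0,"tz":0.04,"twist":0}
    - {"tx":0,"ty":0,"tz":0,"twist":0}

```text
clock: 3.7
position: [0.4344, 0.3009, 0.1837]
ee_rot: [-2.332, -2.105, 0.009]
force: [-0.3, -0.4, -0.6]
width: 0.501
gripper_force: 0.0
```

Call:
move_arm:
  motion:
    - {"tx":0,"ty":0.002,"tz":0.03,"twist":0}
    - {"tx":0,"ty":0,"tz":0.03,"twist":0}
    - {"tx":0,"ty":0,"tz":0.03,"twist":0}
    - {"tx":0,"ty":0,"tz":0.03,"twist":0}
    - {"tx":0,"ty":0,"tz":0.03,"twist":0}
    - {"tx":0,"ty":0,"tz":0,"twist":0}

```text
clock: 4.3
position: [0.4354, 0.3031, 0.0346]
ee_rot: [-2.328, -2.107, 0.009]
force: [-0.2, -0.3, -0.1]
width: 0.496
gripper_force: 0.0
```

Call:
move_arm:
  motion:
    - {"tx":0,"ty":0,"tz":0,"twist":0}
    - {"tx":0,"ty":0,"tz":0,"twist":0}
    - {"tx":0,"ty":0,"tz":0,"twist":0}
    - {"tx":0,"ty":0,"tz":0,"twist":0}
    - {"tx":0,"ty":0,"tz":0,"twist":0}
  gripper: 1

```text
clock: 4.8
position: [0.4384, 0.3037, 0.0379]
ee_rot: [-2.334, -2.103, -0.003]
force: [-1.8, 0.0, 7.5]
width: 0.197
gripper_force: 15.0
```

Call:
move_arm:
  motion:
    - {"tx":0,"ty":0.0125,"tz":0,"twist":0}
    - {"tx":0,"ty":0.0125,"tz":0,"twist":0}
    - {"tx":0,"ty":0.0125,"tz":0,"twist":0}
    - {"tx":0,"ty":0.0125,"tz":0,"twist":0}
    - {"tx":0,"ty":0.0125,"tz":0,"twist":0}
    - {"tx":0,"ty":0.0125,"tz":0,"twist":0}
    - {"tx":0,"ty":0.0125,"tz":0,"twist":0}
    - {"tx":0,"ty":0.0125,"tz":0,"twist":0}
    - {"tx":0,"ty":0,"tz":0,"twist":0}
    - {"tx":0,"ty":0,"tz":0,"twist":0}

```text
clock: 5.8
position: [0.539, 0.2915, 0.0379]
ee_rot: [2.334, 2.1, 0.003]
force: [1.8, -4.0, 7.0]
width: 0.195
gripper_force: 15.0
```

Call:
move_arm:
  motion:
    - {"tx":0,"ty":0,"tz":0,"twist":0}
    - {"tx":0,"ty":0,"tz":0,"twist":0}
    - {"tx":0,"ty":0,"tz":0,"twist":0}
    - {"tx":0,"ty":0,"tz":-0.04,"twist":0}
    - {"tx":0,"ty":0,"tz":-0.04,"twist":0}
    - {"tx":0,"ty":0,"tz":-0.04,"twist":0}
    - {"tx":0,"ty":0,"tz":-0.04,"twist":0}
    - {"tx":-0.04,"ty":0,"tz":0,"twist":0}
    - {"tx":-0.04,"ty":0,"tz":0,"twist":0}
    - {"tx":-0.04,"ty":0,"tz":0,"twist":0}
    - {"tx":-0.04,"ty":0,"tz":0,"twist":0}
    - {"tx":0,"ty":0,"tz":0,"twist":0}
  gripper: 0.2

```text
clock: 7.0
position: [0.5202, 0.1272, 0.1971]
ee_rot: [2.341, 2.093, -0.002]
force: [-0.0, -0.5, -0.3]
width: 0.397
gripper_force: 0.0
```

```bash
python3 - <<'E'
from h import *
t=save("top","t1")[:,:,::-1];s=save("side","s1")[:,:,::-1]
for c in("top","side"):print([(np.array(r["point"])*[640,480],r["conf"],atz(c,np.array(r["point"])*[640,480],.062)) for r in arm.place_of(c,"fader_top")[:2]])
R=lambda im,x,y:cv2.resize(im[y:y+90,x:x+120],(400,300),interpolation=cv2.INTER_CUBIC)
cv2.imwrite("pics/c1.png",np.hstack([R(t,120,215),R(s,130,385)]))
st=arm.observe();print(st["clock"],st["position"],st["force"])
E
```

```text
[]
[(array([121.6, 334.8]), 0.63, array([0.72002364, 0.24071794, 0.062     ]))]
7.2 [0.52070264 0.134826   0.1966859 ] [ 0.18621065 -0.90826041  0.43948649]
```

View pics/c1.png

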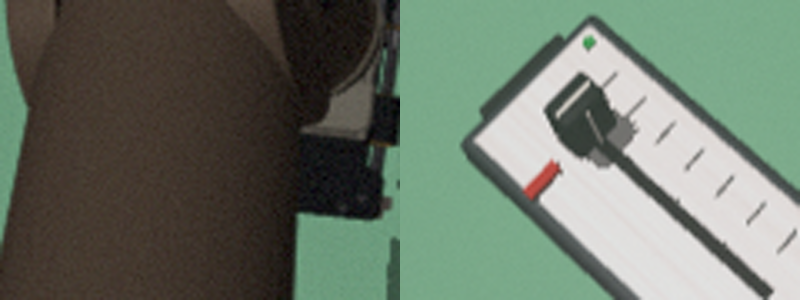

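The side crop shows the cap's white line at about (182,414) and the red clip at (173,439). I'll compute their offset along the track.

```bash
python3 - <<'E'
from h import *
d=np.array([.9945,-.1045,0])
C=lambda x,y:(130+x/3.333,385+y/3.333)
a=atz("side",C(172,97),.062);m=atz("side",C(143,179),.025)
print(a,m,(a-m)@d)
t=cv2.imread("pics/side0.png");a0=atz("side",(140+272/3.0075,380+237/3.),.062);print("before",a0,"moved",(a-a0)@d)
E
```

```text
[0.54062216 0.29250946 0.062     ] [0.5420621 0.3216393 0.025    ] 0.0016120460938198432
before [0.43666376 0.3061775  0.062     ] moved 0.10481493252096029
```

Call:
move_arm:
  motion:
    - {"tx":0,"ty":0,"tz":-0.01,"twist":-0.0908}
    - {"tx":0,"ty":0,"tz":0,"twist":-0.0908}
    - {"tx":0,"ty":0,"tz":0,"twist":-0.0908}
    - {"tx":0,"ty":0,"tz":0,"twist":-0.0908}
    - {"tx":0,"ty":0,"tz":0,"twist":-0.0908}
    - {"tx":0,"ty":0,"tz":0,"twist":-0.0908}
    - {"tx":0,"ty":0,"tz":0,"twist":-0.0908}
    - {"tx":0,"ty":0,"tz":0,"twist":-0.0908}
    - {"tx":0,"ty":0,"tz":0,"twist":-0.0908}
    - {"tx":0,"ty":0,"tz":0,"twist":-0.0908}
    - {"tx":0,"ty":0,"tz":0,"twist":0}
  gripper: -0.4

```text
clock: 8.3
position: [0.5207, 0.1349, 0.2065]
ee_rot: [-0.383, -3.118, -0.001]
force: [-0.4, -0.2, 0.2]
width: 0.699
gripper_force: 0.0
```

Call:
move_arm:
  motion:
    - {"tx":-0.0165,"ty":-0.037,"tz":0,"twist":0}
    - {"tx":-0.0165,"ty":-0.037,"tz":0,"twist":0}
    - {"tx":-0.0165,"ty":-0.037,"tz":0,"twist":0}
    - {"tx":-0.0165,"ty":-0.037,"tz":0,"twist":0}
    - {"tx":-0.0165,"ty":-0.037,"tz":0,"twist":0}
    - {"tx":-0.0165,"ty":-0.037,"tz":0,"twist":0}
    - {"tx":-0.0165,"ty":-0.037,"tz":0,"twist":0}
    - {"tx":-0.0165,"ty":-0.037,"tz":0,"twist":0}
    - {"tx":-0.0165,"ty":-0.037,"tz":0,"twist":0}
    - {"tx":-0.0165,"ty":-0.037,"tz":0,"twist":0}
    - {"tx":0,"ty":0,"tz":0,"twist":0}
    - {"tx":0,"ty":0,"tz":0,"twist":0}

```text
clock: 9.5
position: [0.5899, -0.266, 0.2061]
ee_rot: [-0.396, -3.116, -0.0]
force: [0.4, 0.3, -0.7]
width: 0.701
gripper_force: 0.0
```

```bash
python3 - <<'E'
from h import *
s=arm.observe();print(s["clock"],s["position"],s["ee_rot"],s["joints"])
v=s["ee_rot"][:2];print("tool x heading",2*np.degrees(np.arctan2(v[1],v[0]))%360)
t=save("top","t2")
d=np.array([.9945,-.1045,0])
for r in arm.place_of("top","fader_top")[:2]:
  p=atz("top",np.array(r["point"])*[640,480],.062);print(r["conf"],p,(p-[.5407,.322,0])@d)
for r in arm.place_of("top","plate")[:2]:print(r["conf"],atz("top",np.array(r["point"])*[640,480],0.))
E
```

```text
9.5 [ 0.58988218 -0.26595342  0.2060933 ] [-3.96468040e-01 -3.11578469e+00 -1.84296582e-04] [ 0.14780273  0.49326898  0.29320557  1.55791159 -0.15301891  1.11374953
  1.79342131]
tool x heading 165.49673683813063
0.55 [0.54153116 0.29960229 0.062     ] 0.0031671545107535325
0.56 [0.56363594 0.01250939 0.        ]
0.32 [0.49685313 0.29800378 0.        ]
```

Call:
move_arm:
  motion:
    - {"tx":0,"ty":-0.001,"tz":0.0254,"twist":0}
    - {"tx":0,"ty":0,"tz":0.0254,"twist":0}
    - {"tx":0,"ty":0,"tz":0.0254,"twist":0}
    - {"tx":0,"ty":0,"tz":0.0254,"twist":0}
    - {"tx":0,"ty":0,"tz":0.0254,"twist":0}
    - {"tx":0,"ty":0,"tz":0,"twist":0}
    - {"tx":0,"ty":0,"tz":0,"twist":0}

```text
clock: 10.35
position: [0.5898, -0.2656, 0.0802]
ee_rot: [-0.388, -3.117, -0.001]
force: [0.6, -0.3, 0.1]
width: 0.7
gripper_force: 0.0
```

```bash
python3 - <<'E'
from h import *
s=save("side","s3")[:,:,::-1]
cv2.imwrite("pics/c3.png",cv2.resize(s[90:270,240:480],(800,600),interpolation=cv2.INTER_CUBIC))
E
```

```text
(no output)
```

View pics/c3.png

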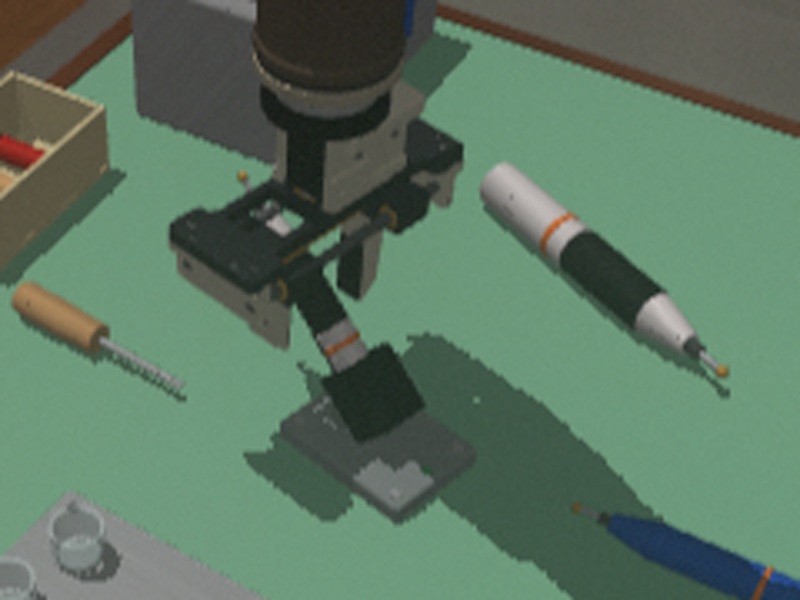

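The barrel lies between the open fingers around crop (320,290), and the gripper isn't touching anything. Closing now.

Call:
move_arm:
  motion:
    - {"tx":0,"ty":0,"tz":0,"twist":0}
    - {"tx":0,"ty":0,"tz":0,"twist":0}
    - {"tx":0,"ty":0,"tz":0,"twist":0}
    - {"tx":0,"ty":0,"tz":0,"twist":0}
    - {"tx":0,"ty":0,"tz":0,"twist":0}
    - {"tx":0,"ty":0,"tz":0,"twist":0}
    - {"tx":0,"ty":0,"tz":0,"twist":0}
  gripper: 1
  squeeze: 30

```text
clock: 11.1
position: [0.5895, -0.2668, 0.0798]
ee_rot: [0.39, 3.117, 0.0]
force: [-0.3, -0.4, 1.2]
width: 0.274
gripper_force: 30.0
```

Call:
move_arm:
  motion:
    - {"tx":-0.0061,"ty":0,"tz":-0.0051,"twist":0}
    - {"tx":-0.0061,"ty":0,"tz":-0.0051,"twist":0}
    - {"tx":-0.0061,"ty":0,"tz":-0.0051,"twist":0}
    - {"tx":-0.0061,"ty":0,"tz":-0.0051,"twist":0}
    - {"tx":-0.0061,"ty":0,"tz":-0.0051,"twist":0}
    - {"tx":-0.0061,"ty":0,"tz":-0.0051,"twist":0}
    - {"tx":-0.0061,"ty":0,"tz":-0.0051,"twist":0}
    - {"tx":-0.0061,"ty":0,"tz":-0.0051,"twist":0}
    - {"tx":-0.0061,"ty":0,"tz":-0.0051,"twist":0}
    - {"tx":-0.0061,"ty":0,"tz":-0.0051,"twist":0}
    - {"tx":0,"ty":0,"tz":-0.03,"twist":0}
    - {"tx":0,"ty":0,"tz":-0.03,"twist":0}

```text
clock: 12.3
position: [0.6484, -0.2815, 0.1908]
ee_rot: [-0.389, -3.115, -0.001]
force: [-0.2, -0.8, -2.2]
width: 0.279
gripper_force: 30.0
```

Call:
move_arm:
  motion:
    - {"tx":0,"ty":0,"tz":0,"twist":0}
    - {"tx":0,"ty":0,"tz":0,"twist":0}
    - {"tx":0,"ty":0,"tz":0,"twist":0}

```text
clock: 12.6
position: [0.648, -0.2813, 0.1895]
ee_rot: [-0.389, -3.116, -0.001]
force: [0.9, -0.7, -3.4]
width: 0.276
gripper_force: 30.0
```

```bash
python3 - <<'E'
from h import *
s=save("side","s4")[:,:,::-1];t=save("top","t4")[:,:,::-1]
R=lambda im,x,y,w,h:cv2.resize(im[y:y+h,x:x+w],(400,300),interpolation=cv2.INTER_CUBIC)
cv2.imwrite("pics/c4.png",np.hstack([R(s,240,90,200,150),R(t,340,120,160,120)]))
for q in("tail","handpiece"):
  for c in("top","side"):print(q,c,[(np.round(np.array(r["point"])*[640,480],1).tolist(),round(r["conf"],2)) for r in arm.place_of(c,q)])
o=arm.observe();print(o["clock"],o["position"],o["force"],o["ft_torque"])
E
```

```text
tail top [([503.2, 228.7], 0.74)]
tail side [([494.1, 274.8], 0.78), ([340.9, 161.4], 0.73)]
handpiece top [([484.5, 266.6], 0.97)]
handpiece side [([317.1, 125.3], 0.98), ([456.1, 259.9], 0.76), ([422.7, 168.4], 0.64)]
12.9 [ 0.64831278 -0.2816345   0.19007242] [ 0.18075984 -1.27548558 -1.64357743] [ 0.01060446 -0.01263464 -0.01048627]
```

View pics/c4.png

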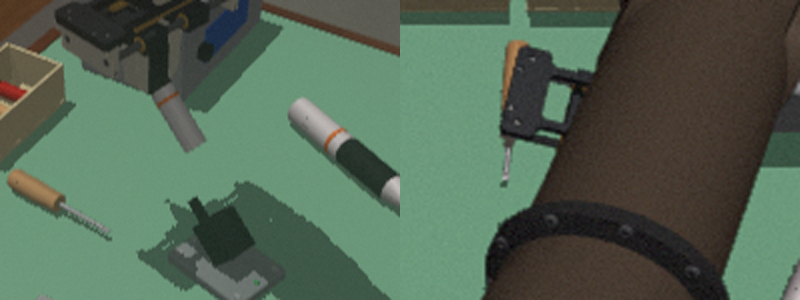

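The side crop shows the handpiece clear of the stand, held in the fingers, tail at about (341,161). Next I'll measure its pitch from the tail ray.

```bash
cat >> h.py <<'E'
def pitch(uv,cam="side"):
    from scipy.spatial.transform import Rotation as Q
    s=arm.observe();R=Q.from_rotvec(s["ee_rot"]).as_matrix();p=np.array(s["position"])
    n=R[:,1];o,d=ray(cam,uv);q=o+d*((p-o)@n)/(d@n)
    g=p-R[:,2]*.022  # axis at the grasp, world
    g=p+np.array([0,0,.016]);w=q-g
    hx=w@R[:,0];return q,hx,w[2],np.degrees(np.arctan2(-w[2],hx)),np.hypot(hx,w[2])
E
python3 - <<'E'
from h import *
print(pitch((340.9,161.4)), pitch((240+190/2,90+146/2)),pitch((240+180/2,90+151/2)))
E
```

```text
(array([ 0.57657733, -0.26341601,  0.15185189]), np.float64(0.0739583694368029), np.float64(-0.054220524450385665), np.float64(36.24597134508254), np.float64(0.09170444744626888)) (array([ 0.59215144, -0.26736889,  0.1379483 ]), np.float64(0.05787651740597782), np.float64(-0.06812411802463708), np.float64(49.649617966557415), np.float64(0.08939008179702677)) (array([ 0.60563986, -0.27079206,  0.12271342]), np.float64(0.04394523806663033), np.float64(-0.08335900056328155), np.float64(62.202676914724165), np.float64(0.09423325805490325))
```

Call:
move_arm:
  motion:
    - {"tx":0.014,"ty":0,"tz":0,"twist":0}
    - {"tx":0.014,"ty":0,"tz":0,"twist":0}
    - {"tx":0.014,"ty":0,"tz":0,"twist":0}
    - {"tx":0.014,"ty":0,"tz":0,"twist":0}
    - {"tx":0,"ty":0,"tz":0.01,"twist":0}
    - {"tx":0,"ty":0,"tz":0.01,"twist":0}
    - {"tx":0,"ty":0,"tz":0.01,"twist":0}
    - {"tx":0,"ty":0,"tz":0.01,"twist":0}
    - {"tx":0,"ty":0,"tz":0.008,"twist":0}
    - {"tx":0,"ty":0,"tz":0.008,"twist":0}
    - {"tx":0,"ty":0,"tz":0,"twist":0}

```text
clock: 14.0
position: [0.5937, -0.2676, 0.1332]
ee_rot: [-0.389, -3.115, -0.001]
force: [0.1, -0.3, -2.2]
width: 0.278
gripper_force: 30.0
```

Call:
move_arm:
  motion:
    - {"tx":0,"ty":0,"tz":0.007,"twist":0}
    - {"tx":0,"ty":0,"tz":0.007,"twist":0}
    - {"tx":0,"ty":0,"tz":0.007,"twist":0}
    - {"tx":0,"ty":0,"tz":0,"twist":0}

```text
clock: 14.4
position: [0.5935, -0.2677, 0.1128]
ee_rot: [-0.389, -3.116, -0.001]
force: [-2.8, -0.3, -0.9]
width: 0.278
gripper_force: 30.0
```

Call:
move_arm:
  motion:
    - {"tx":0,"ty":0,"tz":0.005,"twist":0}
    - {"tx":0,"ty":0,"tz":0.005,"twist":0}
    - {"tx":0,"ty":0,"tz":0.005,"twist":0}
    - {"tx":0,"ty":0,"tz":0.005,"twist":0}
    - {"tx":0,"ty":0,"tz":0,"twist":0}

```text
clock: 14.9
position: [0.5937, -0.2677, 0.0928]
ee_rot: [-0.389, -3.116, -0.001]
force: [-1.6, 0.5, 1.5]
width: 0.276
gripper_force: 30.0
```

```bash
python3 - <<'E'
from h import *
s=save("side","s5")[:,:,::-1]
for q in("tail","handpiece"):
  for r in arm.place_of("side",q):
    p=np.array(r["point"])*[640,480]; print(q,p,round(r["conf"],2),pitch(p)[1:])
cv2.imwrite("pics/c5.png",cv2.resize(s[90:270,240:480],(800,600),interpolation=cv2.INTER_CUBIC))
E
```

```text
tail [496.512 276.   ] 0.82 (np.float64(0.3968265588938269), np.float64(0.011128073156457849), np.float64(-1.6063052192974225), np.float64(0.3969825586290805))
tail [390.976 144.   ] 0.8 (np.float64(0.1331291625870714), np.float64(0.15145548518790825), np.float64(-48.68457360644562), np.float64(0.20164855051460098))
tail [363.52 200.88] 0.61 (np.float64(0.08758951364613403), np.float64(-0.021563516337894398), np.float64(13.830514012621139), np.float64(0.09020481216443466))
handpiece [336.768 176.304] 0.96 (np.float64(0.008655031015232064), np.float64(-0.003616072946342086), np.float64(22.67517766206237), np.float64(0.009380061056725383))
handpiece [420.416 168.384] 0.64 (np.float64(0.20201227793820517), np.float64(0.13705419826994175), np.float64(-34.154730089043404), np.float64(0.2441163937575663))
handpiece [456.512 258.192] 0.55 (np.float64(0.3180540746629988), np.float64(-0.008900370604794594), np.float64(1.6029369245162197), np.float64(0.3181785835134714))
```

View pics/c5.png

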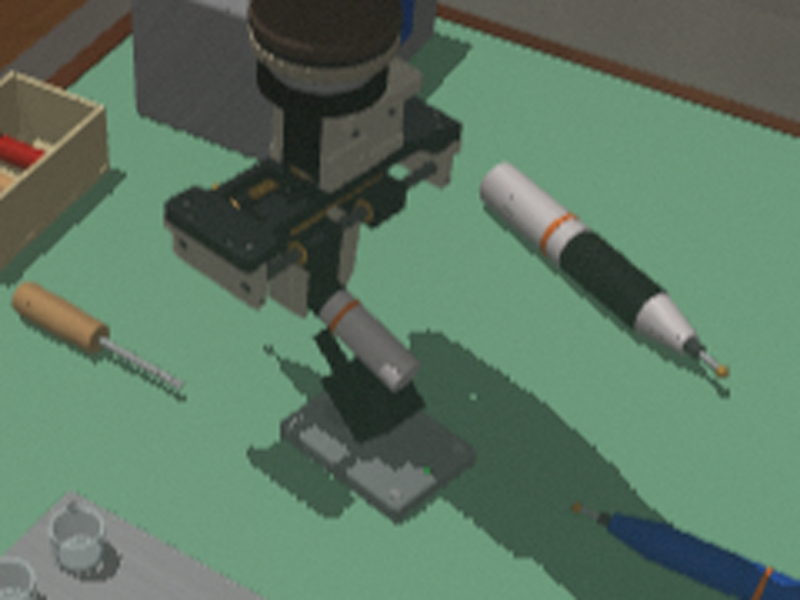

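The handpiece is pivoting on the socket lip as planned. The tail at (363,201) gives a pitch of about 14–18°, so I'll keep lowering.

Call:
move_arm:
  motion:
    - {"tx":0,"ty":0,"tz":0.004,"twist":0}
    - {"tx":0,"ty":0,"tz":0.004,"twist":0}
    - {"tx":0,"ty":0,"tz":0.004,"twist":0}
    - {"tx":0,"ty":0,"tz":0.004,"twist":0}
    - {"tx":0,"ty":0,"tz":0,"twist":0}
    - {"tx":0,"ty":0,"tz":0,"twist":0}

```text
clock: 15.65
position: [0.5939, -0.2678, 0.0774]
ee_rot: [-0.389, -3.116, -0.0]
force: [1.6, -0.5, 3.1]
width: 0.276
gripper_force: 30.0
```

```bash
python3 - <<'E'
from h import *
arm.get_image("side")
for q in("tail","handpiece"):
  for r in arm.place_of("side",q):
    p=np.array(r["point"])*[640,480]; print(q,p,round(r["conf"],2),pitch(p)[1:])
E
```

```text
tail [494.912 274.608] 0.84 (np.float64(0.3936910632957763), np.float64(0.0274691993120013), np.float64(-3.9912579299902875), np.float64(0.39464821072671974))
tail [388.928 141.696] 0.78 (np.float64(0.12822976254902937), np.float64(0.1693333329317186), np.float64(-52.864723007341574), np.float64(0.21240680225723635))
tail [366.912 200.688] 0.55 (np.float64(0.09662674684871107), np.float64(0.0006629434268326934), np.float64(-0.3930926548085321), np.float64(0.09662902100586591))
handpiece [422.976 167.808] 0.88 (np.float64(0.2068902900564165), np.float64(0.15688784535003236), np.float64(-37.17355891838588), np.float64(0.2596485858582785))
handpiece [333.184 179.904] 0.87 (np.float64(-0.0007663986610807336), np.float64(-0.004487939044656233), np.float64(99.69083543023937), np.float64(0.004552907178524096))
handpiece [454.272 258.   ] 0.72 (np.float64(0.3142559039418142), np.float64(0.0036781150838364612), np.float64(-0.6705708501133179), np.float64(0.3142774279086182))
```

Call:
move_arm:
  motion:
    - {"tx":0,"ty":0,"tz":0.0015,"twist":0}
    - {"tx":0,"ty":0,"tz":0,"twist":0}

```text
clock: 16.0
position: [0.5942, -0.2679, 0.0761]
ee_rot: [-0.389, -3.117, -0.0]
force: [0.3, 0.8, 3.9]
width: 0.274
gripper_force: 30.0
```

Call:
move_arm:
  motion:
    - {"tx":0,"ty":0,"tz":0,"twist":0}
    - {"tx":0,"ty":0,"tz":0,"twist":0}
    - {"tx":0,"ty":0,"tz":-0.01,"twist":0}
    - {"tx":0,"ty":0,"tz":-0.02,"twist":0}
    - {"tx":0,"ty":0,"tz":-0.02,"twist":0}
    - {"tx":0,"ty":0,"tz":-0.02,"twist":0}
    - {"tx":0,"ty":0,"tz":-0.02,"twist":0}
    - {"tx":0,"ty":0,"tz":-0.01,"twist":0}
    - {"tx":0,"ty":0,"tz":0,"twist":0}
  squeeze: 50

```text
clock: 16.9
position: [0.5947, -0.2683, 0.1776]
ee_rot: [0.389, 3.115, -0.001]
force: [0.0, 1.3, -1.3]
width: 0.269
gripper_force: 50.0
```

Call:
move_arm:
  motion:
    - {"tx":0.003,"ty":0.008,"tz":0,"twist":0}
    - {"tx":0.01,"ty":0.027,"tz":0,"twist":0}
    - {"tx":0.01,"ty":0.027,"tz":0,"twist":0}
    - {"tx":0.01,"ty":0.027,"tz":0,"twist":0}
    - {"tx":0.01,"ty":0.027,"tz":0,"twist":0}
    - {"tx":0.01,"ty":0.027,"tz":0,"twist":0}
    - {"tx":0.01,"ty":0.027,"tz":0,"twist":0}
    - {"tx":0.01,"ty":0.027,"tz":0,"twist":0}
    - {"tx":0.01,"ty":0.027,"tz":0,"twist":0}
    - {"tx":0.01,"ty":0.024,"tz":0,"twist":0}
    - {"tx":0.003,"ty":0.008,"tz":0,"twist":0}
    - {"tx":0,"ty":0,"tz":0,"twist":0}

```text
clock: 18.1
position: [0.5633, 0.0057, 0.1753]
ee_rot: [-0.384, -3.116, -0.0]
force: [0.2, -0.7, -1.3]
width: 0.271
gripper_force: 50.0
```

Call:
move_arm:
  motion:
    - {"tx":0,"ty":0,"tz":0,"twist":0}
    - {"tx":0,"ty":0,"tz":0,"twist":0}
    - {"tx":0,"ty":0,"tz":0,"twist":0}
    - {"tx":0,"ty":0,"tz":0,"twist":0}
    - {"tx":0,"ty":0,"tz":0,"twist":0}

```text
clock: 18.6
position: [0.5643, 0.0033, 0.1762]
ee_rot: [0.391, 3.117, -0.0]
force: [-0.1, 0.5, -1.4]
width: 0.271
gripper_force: 50.0
```

```bash
python3 - <<'E'
from h import *
s=save("side","s6")[:,:,::-1];save("top","t6")
print(arm.observe()["position"],[atz("top",p,.005)[:2] for p in((257,184),(338,188),(333,287),(247,282))])
for q in("tail","handpiece"):
  for r in arm.place_of("side",q):
    p=np.array(r["point"])*[640,480]; print(q,p,round(r["conf"],2),pitch(p)[1:])
for c in("top","side"):
 for r in arm.place_of(c,"fader_top")[:1]:print("fader",np.array(r["point"])*[640,480],atz(c,np.array(r["point"])*[640,480],.062))
cv2.imwrite("pics/c6.png",cv2.resize(s[120:480,100:580],(800,600),interpolation=cv2.INTER_CUBIC))
E
```

```text
[0.56423298 0.00357712 0.17623877] [array([0.68871931, 0.10345181]), array([ 0.6776249 , -0.10811758]), array([ 0.42046645, -0.09362785]), array([0.43368801, 0.12393417])]
tail [389.12  145.584] 0.94 (np.float64(0.20722560314969418), np.float64(0.2963130988819834), np.float64(-55.03310722824316), np.float64(0.3615852640385095))
tail [494.784 277.392] 0.87 (np.float64(0.35854077646449345), np.float64(0.21630977003537694), np.float64(-31.10282900302158), np.float64(0.418737871466768))
tail [310.08 262.8 ] 0.79 (np.float64(0.09319787821888571), np.float64(0.0007278257313635961), np.float64(-0.44744038918919965), np.float64(0.09320072014098113))
handpiece [273.472 235.68 ] 0.98 (np.float64(0.004800741267528765), np.float64(-0.005551335174172223), np.float64(49.14706522593449), np.float64(0.00733923967000366))
handpiece [419.904 169.488] 0.78 (np.float64(0.2480963885385112), np.float64(0.2896581571465528), np.float64(-49.419468652204245), np.float64(0.38138388273154517))
fader [281.472 147.12 ] [0.76879306 0.03535898 0.062     ]
fader [180.096 414.624] [0.5420434  0.29431486 0.062     ]
```

View pics/c6.png

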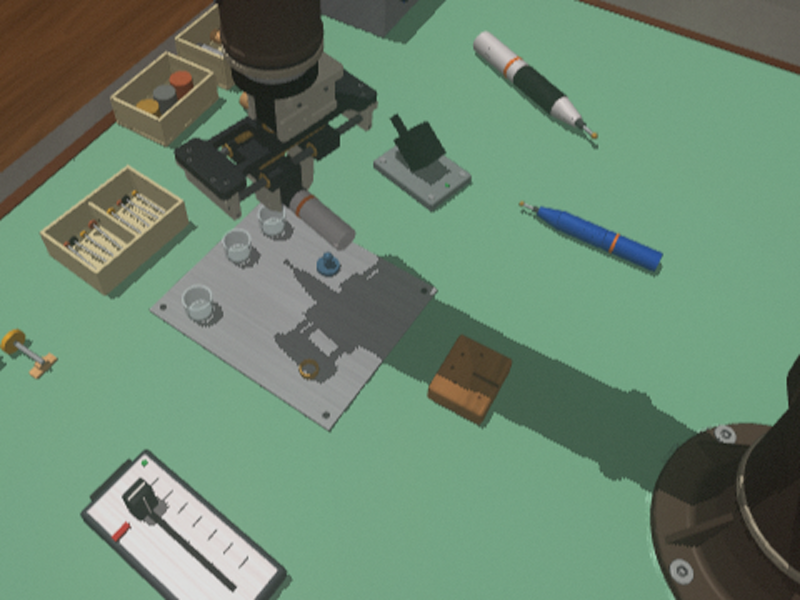

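The handpiece measures level (pitch about 0°) over the plate, origin about 0.19 m up, with the tail at (310,263). The fader is 1.5–3 mm from the clip along the track, and the bystanders look undisturbed. Handing in.

```bash
python3 -c "
from cell import arm
print(arm.sign_off())"
```

```text
the job is handed in; nothing more can be done
None
```

The job is handed in: the fader is about 1.5–3 mm from the red clip (limit 7 mm), and the handpiece is held level over the steel plate about 19 cm up by my measurements; the hand-in call gave no verdict.

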